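Start the airbrush bench and drain the air line

TASK

Get the airbrush bench ready for spraying: first switch on the extractor by pressing the raised end of its wide rocker fully down, then in the same way switch on the compressor with the narrow rocker beside the round gauge, and then press the round button on the water trap fully down and finish while still holding it down with the fingertips. Press only; do not pick up, tip or shove the units, and press nothing before its turn. Leave the paint shaker's key and everything else on the bench alone.

Things in the scene. Friction and masses are not known exactly. Their poses are not given: they have to be found in the camera images.
- extractor_switch: switch unit of the extractor: loose grey painted steel box 110 (x) x 90 (y) x 40 (z) mm, about 0.8 kg, standing on the bench, with a wide rocker in the middle of its top and louvre slots in its +x side. Origin at the centre of its underside, z up; its yaw lies within 0.6 rad of the world's
- extractor_rocker (a joint): wide rocker, pivot along y at x = 0 of its unit, 44 mm over the bench: two black halves in a shallow V, each 36 mm long, 44 mm wide (y), 6 mm thick. 0 rad = off: the -x half lies level, the +x (far) half slopes up at 0.40 rad. Pressing the +x (far) end down turns it to its stop at 0.40 = on: that half level, the other raised. Stays where left (friction, about 4 N at the press point). Starts at 0 to 0.03
- extractor_rocker_end (a point): press point on the top face of the wide rocker's raised half, 25 mm from the pivot line, on the unit's centre line; moves with the rocker: about 57 mm over the bench when off, 48 mm when fully over (the level half's whole top is then at 48 mm, 8 mm proud of the box)
- compressor_switch: switch unit of the compressor: loose grey painted steel box 130 (x) x 80 (y) x 40 (z) mm, about 0.8 kg, with a narrow rocker on its near half and a round flat white-faced pressure gauge (diameter 40 mm, 6 mm high) on its far half, 41 mm to +x of the centre. Origin at the centre of its underside, z up; yaw within 0.6 rad of the world's
- compressor_rocker (a joint): narrow rocker, pivot along y at x = -22 mm of its unit, 44 mm over the bench: two black halves in a shallow V, each 32 mm long, 24 mm wide (y), 6 mm thick. 0 rad = off: the +x half lies level, the -x (near) half slopes up at 0.40 rad. Pressing the -x (near) end down turns it to its stop at 0.40 = on: that half level, the other raised. Stays where left (friction, about 4 N at the press point). Starts at 0 to 0.03
- compressor_rocker_end (a point): press point on the top face of the narrow rocker's raised half, 22 mm from the pivot line, on the unit's centre line; moves with the rocker: about 56 mm over the bench when off, 48 mm when fully over
- water_trap: the air line's water trap: loose round aluminium turned part, 92 mm across at the foot, 68 mm across above, 40 mm high, about 0.8 kg, brass hose stubs on either side, one steel push button in the middle of its top. Origin at the centre of its underside, z up
- drain_button (a joint): the round steel drain button, diameter 32 mm, standing 14 mm proud of the trap's top: 0 = up, grows to 0.008 m = fully down (6 mm still proud). Springs back when let go; starts to move at about 2 N, fully down at about 6 N
- drain_button_top (a point): centre of the drain button's top face, 54 mm over the bench when up, 46 mm when fully down; moves with it
- paint_shaker: paint shaker, not used: loose grey plastic box 100 (x) x 90 (y) x 40 (z) mm with a round black rubber cup holder (diameter 58 mm, 16 mm high) and a small square black key at its near edge. Origin at the centre of its underside
- shaker_key (a joint): the shaker's key, 16 x 26 mm, 8 mm proud, sprung: 0 = up, 0.005 m = fully down; to be left alone
- pot_a: loose paint pot with a black lid, diameter 34 mm, 42 mm high; origin at the centre of its underside
- pot_b: loose paint pot with a green lid, diameter 34 mm, 42 mm high; origin at the centre of its underside
- pot_c: loose paint pot with a red lid, diameter 34 mm, 42 mm high; origin at the centre of its underside
- swab_jar: loose clear open jar of cotton swabs, diameter 66 mm, about 95 mm high with the swabs; origin at the centre of its underside
- wagon: loose model railway wagon 130 (x) x 42 x 46 mm high, standing crosswise at the back; origin under its centre at bench level
- sanding_block: loose cork sanding block 45 (x) x 75 (y) x 23 mm high; origin at the centre of its underside
Not all that is in view belongs to the job. Leave any green look-alike of the extractor_switch alone. What is shaped like the water_trap but red is not meant.

How it is judged:
By the outcome, as a careful person would: the job done as asked, in the order asked, and still so for the second after the job is handed in, while the arm keeps its last pose, push and grip.
It also fails if it takes over 48 s, if anything falls off the work surface, if the arm or the gripper's body presses on something with over 40 N, if the wrist force passes 120 N, or if a joint passes its speed limit or range.

ROBOT

A 6-joint arm with a two-finger parallel gripper is mounted at the origin on the work surface. World frame = base frame: x ahead of the robot, y to its left, z up, the work surface at z = 0. Lengths are in m, angles in degrees, forces in N, time in s.
With the tool pointing down it reaches from about 0.35 to 0.875 m from the base axis. Payload 4.2 kg.
Tool frame: the origin (TCP) lies midway between the tips of the shut fingers; the grasp point (between the pads) lies r.grasp_offset behind it (r.grasp_offset is the distance from the TCP to the grasp point, in m); z points along the fingers, y is the direction in which the jaws open and shut (so a half turn about z gives the same grasp; the last joint's range is limited). The gripper opens to 87 mm and grips with 3 to 60 N. Pads are 19 mm wide; open, the fingers measure 117 mm over their backs; the gripper's body (75 mm by 190 mm) begins 51 mm behind the grasp point.
Start: joints at [-54.454, 22.042, 0.453, 0, -68.411, -14.817], TCP at [0.221, -0.585, 0.188] pointing down, gripper open.
Joint ranges: [-179.83, 179.83], [-69.29, 118.12], [-61.27, 80.66], [-181.25, 117.63], [-171.15, -9.14], [-177.46, 177.46]. Speed limits (degrees/s): [159.86, 159.86, 180, 180, 180, 180].

INTERFACE

Orientations are given as a 3x3 rotation matrix whose columns are the frame's x, y, z axes.
In Python, from station import sense, optics, r gives the robot as it stands. The module is installed in compiled form; this text tells all that it offers.
- The arm moves only by the tool servo_tool, never from a script. Its argument "deltas" is a list of rows, each an object with "slide": the shift along the tool's x, y, z in units of 25 mm (1.0 is 25 mm), a list of three; "spin": the turn about the tool's z in units of 8 degrees (1.0 is 8 degrees). A call has 1 to 10 rows; each row shifts and turns the pose as measured when the row begins, along the tool's axes as they then stand; what a row does not reach is not made up. A row lasts 1/10 s, in which the tool goes at most 50 mm and 8.59 degrees, less where a joint would pass 70% of its speed; a pose out of reach is approached as far as the arm can. A call is refused whole if a number of a shift passes 1 or a number of a turn 1, either way. A call with a gripper value outside its range is refused whole. "gripper" is the closure in counts, from 0 (fully open) to 255 (shut), set as the call begins (left out, the last holds). The fingers move at their own pace and stop on an object; the grip force is fixed at half the most. Time passes only in rows, so rows that do not move let the fingers close. It gives the time, the measured TCP pose, the force and the opening at its end, in the units of the state.
- sense(): the state, without advancing time (a new reading comes with each control period).
- optics.capture(name): name is "scene" or "top"; returns a dict with "frame" (420x560x3 uint8, red, green, blue), "camera_matrix" (3x3 intrinsics, pixels), "k1" (the pictures are not rectified: a ray, as slopes to the right and down, at radius r is drawn at 1 + k1 r^2 times it, then the intrinsics apply), "eye" and "rotation" of the camera in the world. Camera axes: x right, y down, z forward; pixel columns grow to the right and rows downward; lengths in m; the calibration is good to about 2 mm. A picture is of the moment at which its call begins. There is no depth.
- r.finish_job(): hands the job in, once; it reports no verdict.
The state is a dict: "time_s": time; "joints": joint angles; "joint_velocities": joint speeds; "effort": joint torques, N m; "tcp_pos": TCP position; "ee_rot": TCP orientation; "wrist_force": force on the tool from outside, world axes, zero at the start; "moment": the same for the moment, N m; "gripper_width": opening from 0.0 (shut) to 1.0 (fully open).
Only numpy, scipy, OpenCV 4.12 (cv2) and the standard library are available. Lean on these libraries where they do the work, as an engineer would, in place of code of your own. Each camera call takes 0.05 s, during which the arm holds its last target.

## Working session

There is one attempt and no reset: what is moved stays moved. The work goes in short steps, Python scripts to look and compute and a tool call to move; the robot and the scene stay as the last step left them, time stands still between calls to the robot, and variables do not carry over. Pictures are saved under pics/ and viewed, and the job is handed in when it is done.

Besides the shell and the picture viewer there is one more tool, called after "Call:" as name(argument=value, ...) on one line, values as JSON. servo_tool: Moves the arm, as the interface text tells. Its arguments: {"type":"object","properties":{"deltas":{"type":"array"},"gripper":{"type":"number"}},"required":["deltas"]}

```bash
mkdir -p pics
python3 - <<'E'
from station import sense, optics, r
import cv2,pickle
s=sense();print(s, r.grasp_offset)
for n in("scene","top"):
    c=optics.capture(n);pickle.dump(c,open(n+".pkl","wb"));cv2.imwrite(f"pics/{n}0.png",cv2.resize(c["frame"][...,::-1],(800,600),interpolation=cv2.INTER_CUBIC))
    print(n,c["camera_matrix"],c["k1"],c["eye"],c["rotation"])
E
```

```text
{'time_s': 0.0, 'joints': array([-5.44561588e+01,  2.20896049e+01,  3.80125487e-01, -2.89141429e-02,
       -6.84092288e+01, -1.48158243e+01]), 'joint_velocities': array([ 0.02821222,  0.0494589 ,  0.01057541, -0.05629612,  0.04196966,
        0.02721442]), 'effort': array([-4.16376224e-04, -3.90666497e+01,  1.87408555e+01,  4.21994850e+00,
        1.10186648e-02, -1.95059165e-04]), 'tcp_pos': array([ 0.2209822, -0.5839183,  0.1868744]), 'ee_rot': array([[-9.35336923e-01, -3.53757210e-01, -8.22586989e-04],
       [-3.53758158e-01,  9.35334876e-01,  1.95854731e-03],
       [ 7.65440656e-05,  2.12289847e-03, -9.99997744e-01]]), 'wrist_force': array([ 0.70034667,  1.02639449, -0.67703128]), 'moment': array([0.01839565, 0.02259578, 0.00926016]), 'gripper_width': 0.9985965890252559} 0.0187
scene [[480.03812396   0.         271.78284952]
 [  0.         480.03812396 210.41382844]
 [  0.           0.           1.        ]] -0.00028716683080080233 [1.29440932 0.42530063 0.91567476] [[-0.5123482   0.61750991 -0.59680888]
 [ 0.85861064  0.35462426 -0.37017482]
 [-0.01694371 -0.70208485 -0.71189168]]
top [[503.82762261   0.         276.63492647]
 [  0.         503.82762261 213.07078202]
 [  0.           0.           1.        ]] -0.018900123952543826 [ 0.2816818  -0.03028412  1.37987192] [[ 0.09514655 -0.96851318  0.23006381]
 [-0.99546046 -0.09311988  0.01967628]
 [ 0.00236678 -0.23089155 -0.97297661]]
```

View pics/top0.png

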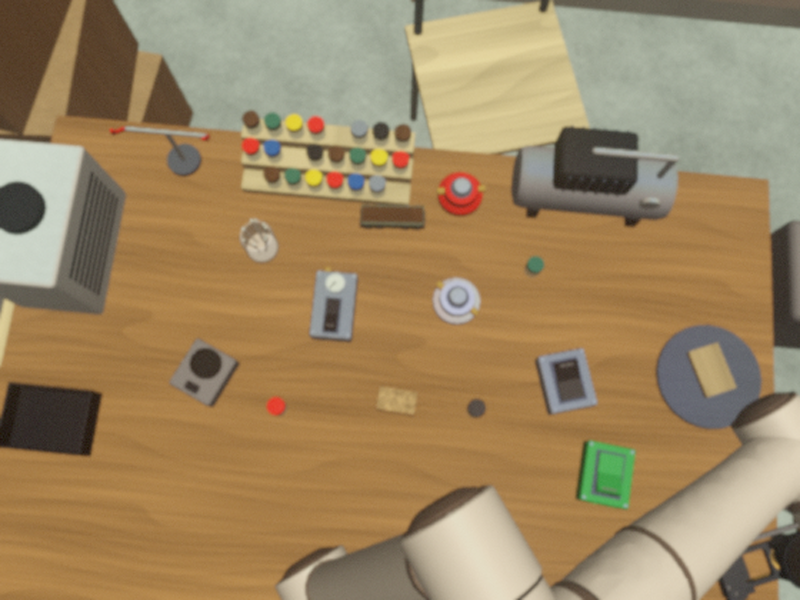

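View pics/scene0.png

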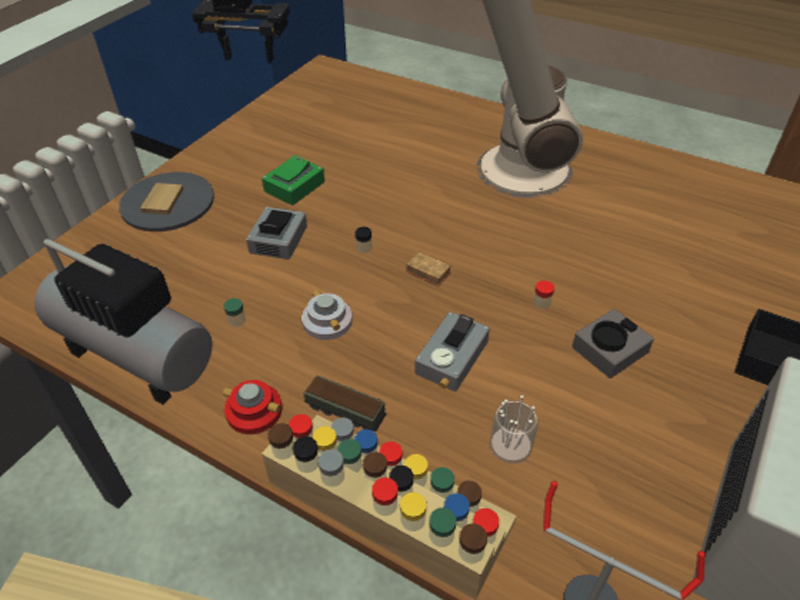

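Top view (800 px): the extractor could be the grey box at (567,380) or the green look-alike at (607,475), and I choose the grey. The narrow rocker with the gauge is at (333,305), not the shaker at (205,372). The trap is the aluminium one at (457,298), not the red one at (461,192). Next I check these in close crops.

Run:
```python
import cv2,pickle,numpy as np
c=pickle.load(open("top.pkl","rb"))["frame"][...,::-1]
d=pickle.load(open("scene.pkl","rb"))["frame"][...,::-1]
def crop(f,x,y,w=50):
    p=cv2.resize(f[y:y+w,x:x+w],(396,396)[:2],interpolation=cv2.INTER_CUBIC)
    # ticks each 10 px
    for k in range(0,w,10):
        q=int(k*396/w);cv2.putText(p,str(x+k),(q,10),0,.35,(0,0,255),1);cv2.putText(p,str(y+k),(0,q+10),0,.35,(0,0,255),1);p[:6,q]=255;p[q,:6]=255
    return p
# top: extractor 397,266 ; comp 233,213; trap 320,209
a=crop(c,372,240);b=crop(c,208,186,60);t=crop(c,295,184)
s=crop(d,168,138);
cv2.imwrite("pics/a.png",np.hstack([a,b]))
cv2.imwrite("pics/b.png",np.hstack([t,s]))
cv2.imwrite("pics/c.png",np.hstack([crop(d,285,210,65),crop(d,202,195)]))
```

```text
(no output)
```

View pics/a.png

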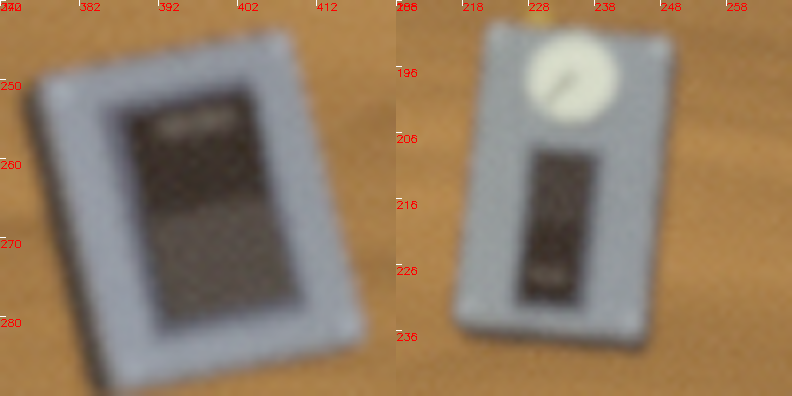

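View pics/b.png

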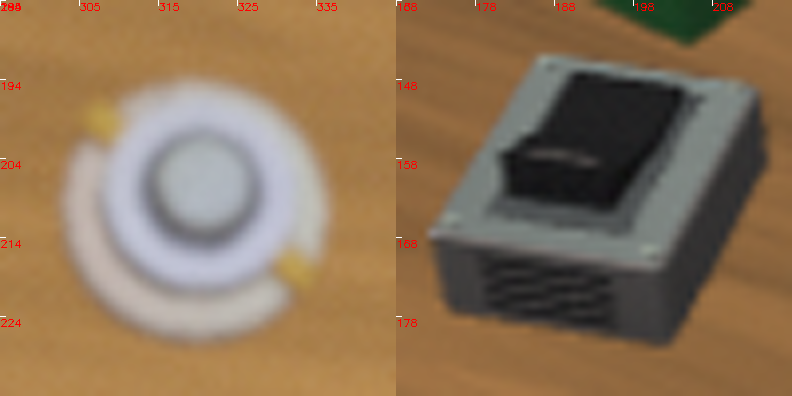

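View pics/c.png

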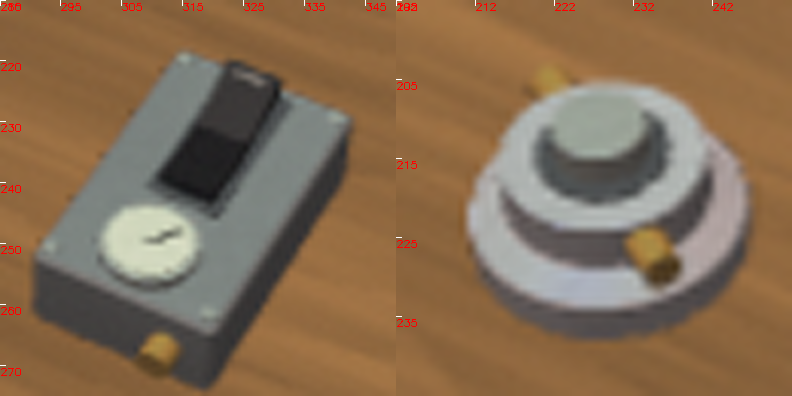

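The crops confirm the choice. The grey extractor has its raised half and highlight at the far end, and louvres on its +x side. The compressor has its gauge at the far end and its raised half at the near end. The aluminium trap's button is at top (320.6,207).

```bash
cat > h.py <<'E'
import numpy as np,pickle,cv2
from scipy.optimize import least_squares
C={n:pickle.load(open(n+".pkl","rb")) for n in("scene","top")}
def proj(n,P):
    c=C[n];p=(np.atleast_2d(P)-c["eye"])@c["rotation"];s=p[:,:2]/p[:,2:]
    s=s*(1+c["k1"]*(s**2).sum(1,keepdims=True));K=c["camera_matrix"]
    return s*K[0,0]+K[:2,2]
def box(q,lx,ly,z=.04):
    x,y,a=q;R=np.array([[np.cos(a),-np.sin(a)],[np.sin(a),np.cos(a)]])
    L=np.array([[1,1],[1,-1],[-1,-1],[-1,1]])*[lx/2,ly/2]
    return np.c_[L@R.T+[x,y],np.full(4,z)]
def fit(f,obs,q0):
    r=least_squares(lambda q:np.concatenate([(proj(n,f(q))-o).ravel() for n,o in obs.items()]),q0)
    return r.x,np.round(r.fun.reshape(-1,2),1)
E
python3 - <<'E'
from h import *
top={'e':[(377.05,250.1),(408.6,244.2),(418.1,283.2),(385.3,289.5)],'c':[(221.5,189.8),(250.3,192.1),(245.7,238),(217.4,235.2)]}
sc={'e':[(172.5,167.7),(186.8,145.3),(214.6,149.4),(202,171.8)],'c':[(319,263.9),(290.7,250.7),(314.9,219),(342.8,230)]}
# order: far-left(+x,+y), far-right, near-right, near-left
e_sc=[(202,171.8),(172.5,167.7),(186.8,145.3),(214.6,149.4)]
c_sc=[(319,263.9),(290.7,250.7),(314.9,219),(342.8,230)]
for k,s,l in(('e',e_sc,(.11,.09)),('c',c_sc,(.13,.08))):
    for o in({'top':np.array(top[k])-.45,'scene':np.array(s)-.45},{'top':np.array(top[k])-.45},{'scene':np.array(s)-.45}):
        q,f=fit(lambda q:box(q,*l),o,[.5,0,0]);print(k,q,f.tolist())
        u=np.array([np.cos(q[2]),np.sin(q[2])])
        d=.0245 if k=='e' else -.022-.021
        print(' press',q[:2]+d*u)
for o in({'top':np.array([[320.1,206.5]]),'scene':np.array([[227.3,210.5]])},{'top':np.array([[320.1,206.5]])},{'scene':np.array([[227.3,210.5]])}):
    print(fit(lambda q:np.array([[*q,.054]]),o,[.5,0]))
E
```

```text
e [ 0.4858621  -0.33664158  0.27775504] [[-0.8, -1.1], [0.1, -1.2], [0.5, -0.0], [0.3, -0.1], [0.2, 0.1], [-0.1, -0.8], [0.2, -1.5], [0.9, -1.2]]
 press [ 0.5094231  -0.32992374]
e [ 0.48427676 -0.33660012  0.27107486] [[-0.7, -0.7], [0.2, -0.6], [0.4, 0.7], [0.1, 0.5]]
 press [ 0.50788211 -0.33003983]
e [ 0.4892552  -0.33516321  0.2886902 ] [[0.2, 0.9], [-0.3, 0.2], [-0.3, -0.7], [0.5, -0.6]]
 press [ 0.51274133 -0.32818813]
c [0.58916357 0.11442302 0.00273164] [[0.7, -1.0], [0.7, -0.8], [0.3, -0.5], [-0.8, -0.5], [1.2, 0.5], [-0.8, 0.4], [0.1, -2.3], [1.1, -1.7]]
 press [0.54616373 0.11430556]
c [0.58717379 0.11473124 0.01779442] [[0.1, -0.2], [0.2, -0.3], [0.4, -0.0], [-0.7, 0.5]]
 press [0.5441806  0.11396612]
c [ 0.59150038  0.11458527 -0.01094213] [[0.4, 1.3], [-1.5, 0.8], [0.1, -1.7], [1.0, -0.8]]
 press [0.54850295 0.11505577]
(array([ 0.62641145, -0.11989545]), array([[ 0.3, -0.6],
       [ 0.5, -0.4]]))
(array([ 0.62472459, -0.11915254]), array([[ 0., -0.]]))
(array([ 0.62828012, -0.12009265]), array([[0., 0.]]))
```

Call:
servo_tool(deltas=[{"slide": [-0.9,0.34,0],"spin": 0},{"slide": [-0.9,0.34,0],"spin": 0},{"slide": [-0.9,0.34,0],"spin": 0},{"slide": [-0.9,0.34,0],"spin": 0},{"slide": [-0.9,0.34,0],"spin": 0},{"slide": [-0.9,0.34,0],"spin": 0},{"slide": [-0.9,0.34,0],"spin": 0},{"slide": [-0.9,0.34,0],"spin": 0},{"slide": [-0.9,0.34,0],"spin": 0},{"slide": [-0.9,0.34,0],"spin": 0.6}], gripper=255)

```text
time_s: 1.1
tcp_pos: [0.4037, -0.4181, 0.1808]
ee_rot: [[-0.964, -0.265, -0.008], [-0.265, 0.964, 0.012], [0.005, 0.013, -1.0]]
wrist_force: [-0.3, -0.9, 0.8]
gripper_width: 0.174
```

```bash
cat > g.py <<'E'
import numpy as np,sys
from station import sense
def go(t,yaw=None):
    s=sense();R=s["ee_rot"];d=R.T@(np.array(t)-s["tcp_pos"])/.025
    x=R[:,0];a=np.degrees(np.arctan2(-x[1],-x[0]))
    print("t",s["time_s"],"tcp",s["tcp_pos"].round(4),"F",s["wrist_force"].round(1),"w",round(s["gripper_width"],3),"tilt",R[:2,2].round(4),"units",d.round(2),"toolyaw",a.round(1),"spin",None if yaw is None else ((a-yaw)/8).round(2))
if __name__=="__main__": 
    v=list(map(float,sys.argv[1:]));go(v[:3],v[3])
E
python3 g.py .5095 -.3298 .1 16
```

```text
t 1.1 tcp [ 0.4037 -0.4181  0.1808] F [-0.3 -0.9  0.8] w 0.174 tilt [-0.0085  0.0116] units [-5.03  2.24  3.24] toolyaw 15.4 spin -0.08
```

Call:
servo_tool(deltas=[{"slide": [-0.9,0.4,0.2]},{"slide": [-0.9,0.4,0.2]},{"slide": [-0.9,0.4,0.2]},{"slide": [-0.9,0.4,0.2]},{"slide": [-0.9,0.4,0.2]},{"slide": [-0.4,0.2,0.2]},{"slide": [0,0,0]},{"slide": [0,0,0]}])

```text
invalid input
```

```bash
python3 g.py .5095 -.3298 .1 16
```

```text
t 1.1 tcp [ 0.4037 -0.4181  0.1808] F [-0.3 -0.9  0.8] w 0.174 tilt [-0.0085  0.0116] units [-5.03  2.24  3.24] toolyaw 15.4 spin -0.08
```

Each row needs a spin value.

Call:
servo_tool(deltas=[{"slide": [-0.9,0.4,0.2],"spin": 0},{"slide": [-0.9,0.4,0.2],"spin": 0},{"slide": [-0.9,0.4,0.2],"spin": 0},{"slide": [-0.9,0.4,0.2],"spin": 0},{"slide": [-0.9,0.4,0.2],"spin": 0},{"slide": [-0.4,0.2,0.2],"spin": 0},{"slide": [0,0,0],"spin": 0},{"slide": [0,0,0],"spin": 0}])

```text
time_s: 1.9
tcp_pos: [0.5103, -0.3254, 0.146]
ee_rot: [[-0.964, -0.267, -0.015], [-0.267, 0.964, 0.015], [0.01, 0.019, -1.0]]
wrist_force: [-0.0, -0.7, 0.5]
gripper_width: 0.002
```

```bash
python3 g.py .5095 -.3298 .1 16
```

```text
t 1.9 tcp [ 0.5103 -0.3254  0.146 ] F [-0.  -0.7  0.5] w 0.002 tilt [-0.0149  0.0153] units [ 0.06 -0.2   1.84] toolyaw 15.5 spin -0.07
```

Call:
servo_tool(deltas=[{"slide": [0.05,-0.1,0.8],"spin": 0},{"slide": [0.05,-0.1,0.8],"spin": 0},{"slide": [0,0,0.7],"spin": 0},{"slide": [0,0,0.4],"spin": 0},{"slide": [0,0,0],"spin": 0}])

```text
time_s: 2.4
tcp_pos: [0.5054, -0.3344, 0.0789]
ee_rot: [[-0.965, -0.261, -0.012], [-0.262, 0.965, 0.013], [0.008, 0.016, -1.0]]
wrist_force: [0.2, -0.0, -0.0]
gripper_width: 0.002
```

```bash
python3 g.py .5095 -.3298 .057 16;  python3 - <<'E'
from station import optics
import cv2,numpy as np
c=optics.capture("scene")["frame"][...,::-1];t=optics.capture("top")["frame"][...,::-1]
cv2.imwrite("pics/d1.png",np.hstack([cv2.resize(c[110:200,140:230],(400,400),interpolation=2),cv2.resize(t[220:310,350:440],(400,400),interpolation=2)]))
E
```

```text
t 2.4 tcp [ 0.5054 -0.3344  0.0789] F [ 0.2 -0.  -0. ] w 0.002 tilt [-0.0116  0.0133] units [-0.21  0.12  0.88] toolyaw 15.2 spin -0.1
```

View pics/d1.png

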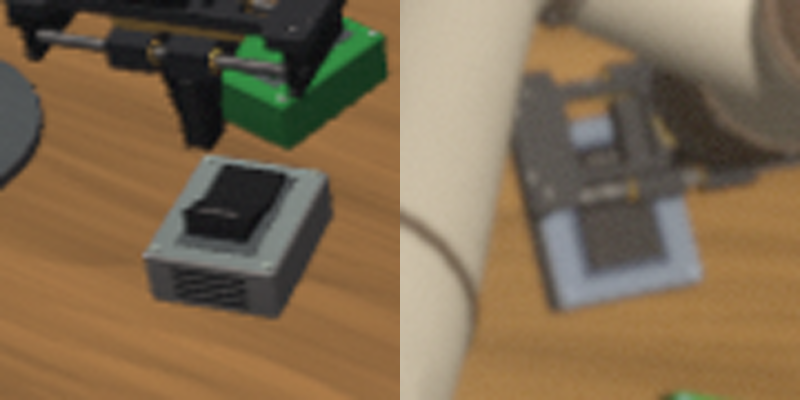

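Run:
```python
from h import *
for P in([.5054,-.3344,.0789],[.5095,-.3298,.055],[.4859,-.3366,.048]):print(P,proj("scene",P),proj("top",P))
```

```text
[0.5054, -0.3344, 0.0789] [[188.49103234 150.1722535 ]] [[399.79063505 256.0597221 ]]
[0.5095, -0.3298, 0.055] [[190.07357021 158.13020766]] [[395.9600653  255.70263188]]
[0.4859, -0.3366, 0.048] [[193.56221787 154.75491726]] [[397.53382541 265.10866519]]
```

Run:
```python
from h import *
from station import optics,sense
P=np.array([.2209822,-.5839,.18687]);
y=np.array([-.3537,.9353,.002])
for k in(-.05,0,.05):print(proj("scene",P+k*y),proj("top",P+k*y))
f=C["scene"]["frame"][...,::-1];cv2.imwrite("pics/e1.png",cv2.resize(f[0:60,120:220],(800,480),interpolation=2))
for n in C:
    c=optics.capture(n)
    print(n,np.abs(c["eye"]-C[n]["eye"]).max(),np.abs(c["rotation"]-C[n]["rotation"]).max())
    if n=="scene":cv2.imwrite("pics/e2.png",cv2.resize(c["frame"][90:190,130:230,::-1],(600,600),interpolation=2))
print(sense()["tcp_pos"],sense()["time_s"])
```

```text
[[161.61762358  49.98489368]] [[536.05145343 376.8893013 ]]
[[176.53552609  51.02098508]] [[515.69904325 383.07836748]]
[[191.58707887  52.06644519]] [[495.18891651 389.29819512]]
scene 0.0 0.0
top 0.0 0.0
[ 0.50744989 -0.33466886  0.08119149] 2.6
```

View pics/e1.png

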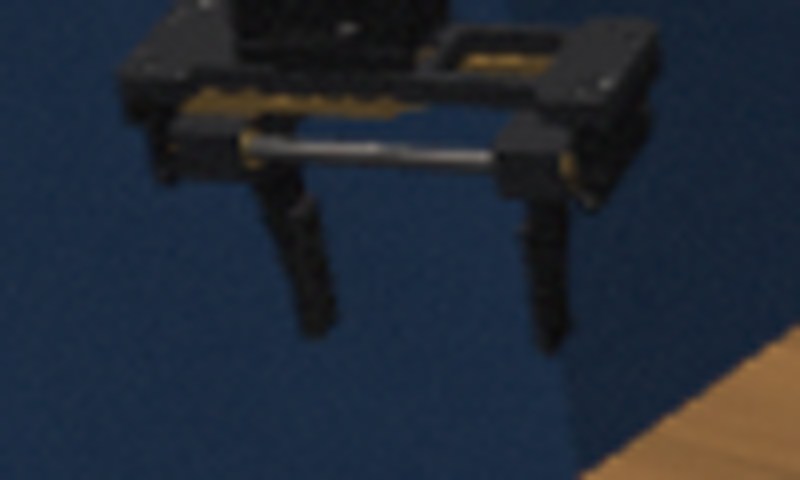

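View pics/e2.png

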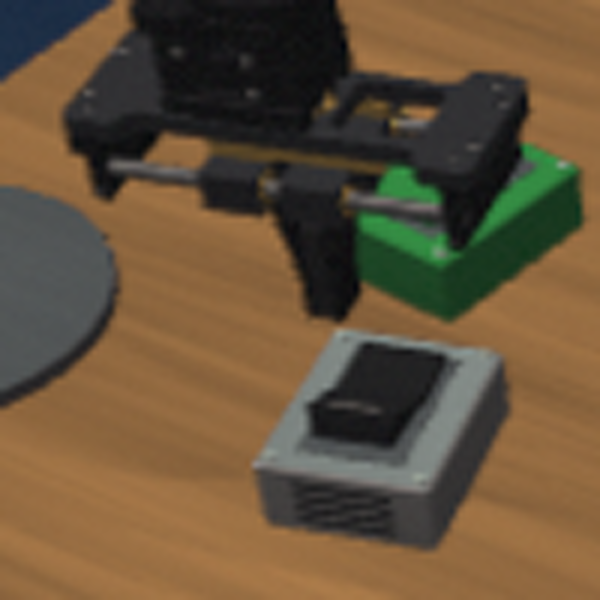

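Run:
```python
from h import *
f=C["top"]["frame"][...,::-1];p=cv2.resize(f[320:420,440:560],(792,660),interpolation=2)
cv2.imwrite("pics/e3.png",p[:600])
print("base",proj("scene",[0,0,0]),proj("top",[0,0,0]))
g=C["scene"]["frame"][80:150,320:420,::-1];cv2.imwrite("pics/e4.png",cv2.resize(g,(800,560),interpolation=2))
P=np.array([.2209822,-.5839,.18687]);y=np.array([-.3537,.9353,.002])
for dz in(0,.03,.07):
  for k in(-.0435,.0435):
    a=proj("top",P+k*y+[0,0,dz])[0];print(dz,(a-[440,320])*6.6, ((proj("scene",P+k*y+[0,0,dz])[0])-[120,0])*8)
```

```text
base [[366.93051093 117.17328449]] [[252.99988477 444.10559372]]
0 [616.53669082 380.76788241] [348.39563913 400.95248112]
0 [381.90278809 452.02024262] [556.98205372 415.44000929]
0.03 [660.81266073 388.41047614] [334.92815563 329.6164367 ]
0.03 [420.36434267 461.61349093] [546.36575316 343.74585272]
0.07 [723.53455269 399.22697882] [316.37109944 231.32027358]
0.07 [474.87922223 475.2030645 ] [531.73356085 244.9304535 ]
```

View pics/e3.png

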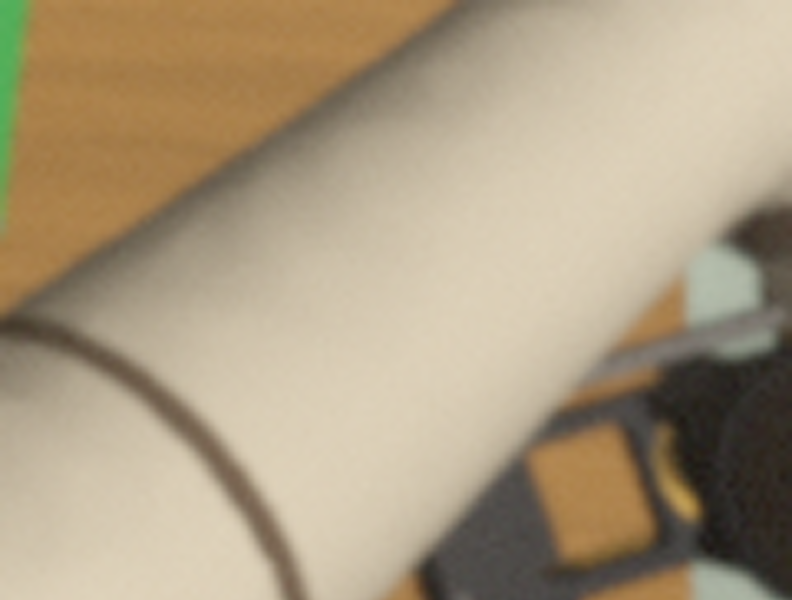

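View pics/e4.png

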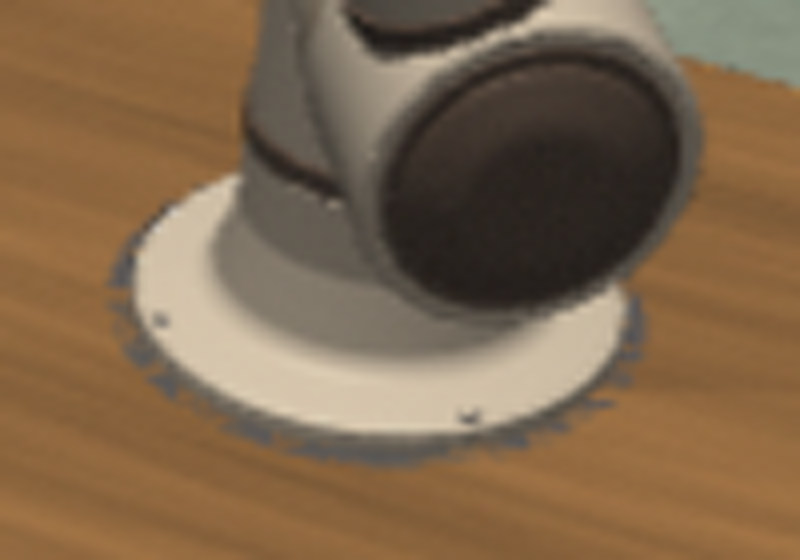

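Run:
```python
from h import *
from station import optics,sense
f=optics.capture("top")["frame"][220:300,350:450,::-1]
s=sense();P=s["tcp_pos"];R=s["ee_rot"];print(P,s["time_s"])
cv2.imwrite("pics/e5.png",cv2.resize(f,(750,600),interpolation=2))
for k in(0,-.03,-.07,-.1):
  for j in(-.015,.015):
    Q=P+R[:,2]*k+R[:,1]*j
    print(k,j,(proj("top",Q)[0]-[350,220])*7.5,(proj("scene",Q)[0]-[130,90])*6)
```

```text
[ 0.50752182 -0.33452536  0.081212  ] 2.65
0 -0.015 [417.5308569  256.24120801] [317.55727843 354.87144601]
0 0.015 [333.66770892 270.67825701] [377.05969695 364.14617222]
-0.03 -0.015 [440.76870662 242.32321882] [306.99782524 303.25695378]
-0.03 0.015 [355.0385184  257.06977367] [367.412166   312.43592737]
-0.07 -0.015 [473.4412081  222.75153011] [292.37840269 231.79666544]
-0.07 0.015 [385.08912997 237.93160934] [354.05287872 240.83017931]
-0.1 -0.015 [499.31285526 207.25128818] [280.98615709 176.11036798]
-0.1 0.015 [408.88729958 222.77327392] [343.64065895 185.02015058]
```

View pics/e5.png

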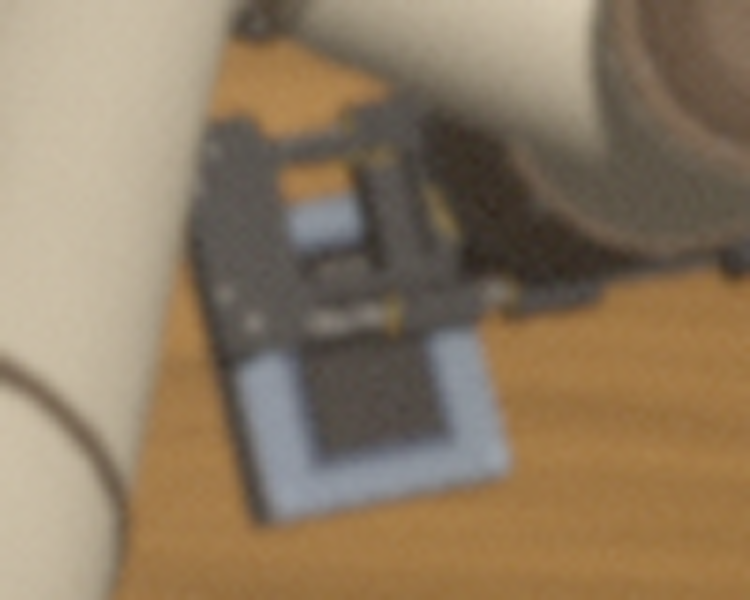

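The predicted and seen fingertip differ consistently by about 27 mm along the tool axis. In both cameras the real tips sit higher than the reported TCP. I'll therefore descend in small steps and go by the force for contact.

```bash
python3 g.py .511 -.3295 .055 16
```

```text
t 2.65 tcp [ 0.5075 -0.3345  0.0812] F [-0.5  0.7  0.2] w 0.003 tilt [-0.0071  0.0114] units [-0.19  0.14  1.05] toolyaw 15.2 spin -0.09
```

Call:
servo_tool(deltas=[{"slide": [-0.1,0.08,0.25],"spin": 0},{"slide": [-0.1,0.08,0.25],"spin": 0},{"slide": [0,0,0.25],"spin": 0},{"slide": [0,0,0.2],"spin": 0},{"slide": [0,0,0],"spin": 0}])

```text
time_s: 3.15
tcp_pos: [0.5125, -0.3283, 0.0568]
ee_rot: [[-0.965, -0.264, -0.005], [-0.264, 0.965, 0.011], [0.002, 0.012, -1.0]]
wrist_force: [-0.3, -0.4, -0.2]
gripper_width: 0.007
```

```bash
python3 g.py .511 -.3295 .03 16
```

```text
t 3.15 tcp [ 0.5125 -0.3283  0.0568] F [-0.3 -0.4 -0.2] w 0.007 tilt [-0.0047  0.0107] units [ 0.07 -0.04  1.07] toolyaw 15.3 spin -0.09
```

Call:
servo_tool(deltas=[{"slide": [0,0,0.2],"spin": 0},{"slide": [0,0,0.2],"spin": 0},{"slide": [0,0,0],"spin": 0}])

```text
time_s: 3.45
tcp_pos: [0.5124, -0.3282, 0.0457]
ee_rot: [[-0.965, -0.264, -0.005], [-0.264, 0.965, 0.011], [0.002, 0.012, -1.0]]
wrist_force: [0.4, 0.3, 0.9]
gripper_width: 0.008
```

```bash
python3 g.py .511 -.3295 .03 16;  python3 - <<'E'
from station import optics
import cv2,numpy as np
c=optics.capture("scene")["frame"][...,::-1]
cv2.imwrite("pics/f1.png",cv2.resize(c[90:190,130:230],(600,600),interpolation=2))
E
```

```text
t 3.45 tcp [ 0.5124 -0.3282  0.0457] F [0.4 0.3 0.9] w 0.008 tilt [-0.0052  0.0108] units [ 0.06 -0.04  0.63] toolyaw 15.3 spin -0.09
```

View pics/f1.png

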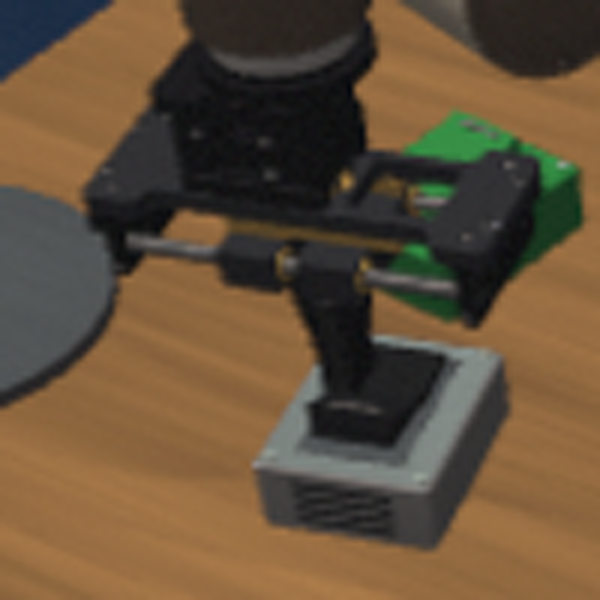

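Call:
servo_tool(deltas=[{"slide": [0,0,0.2],"spin": 0},{"slide": [0,0,0.2],"spin": 0},{"slide": [0,0,0],"spin": 0}])

```text
time_s: 3.8
tcp_pos: [0.5128, -0.3284, 0.0356]
ee_rot: [[-0.965, -0.264, -0.004], [-0.264, 0.965, 0.01], [0.001, 0.011, -1.0]]
wrist_force: [-0.4, 0.4, -0.4]
gripper_width: 0.004
```

```bash
python3 g.py .511 -.3295 .03 16
```

```text
t 3.8 tcp [ 0.5128 -0.3284  0.0356] F [-0.4  0.4 -0.4] w 0.004 tilt [-0.0039  0.0101] units [ 0.08 -0.02  0.22] toolyaw 15.3 spin -0.09
```

Call:
servo_tool(deltas=[{"slide": [0,0,0.15],"spin": 0},{"slide": [0,0,0.1],"spin": 0}])

```text
time_s: 4.0
tcp_pos: [0.513, -0.3285, 0.0292]
ee_rot: [[-0.965, -0.264, -0.003], [-0.264, 0.965, 0.01], [0.001, 0.01, -1.0]]
wrist_force: [0.2, 0.3, -0.9]
gripper_width: 0.007
```

Call:
servo_tool(deltas=[{"slide": [0,0,0.1],"spin": 0},{"slide": [0,0,0.1],"spin": 0}])

```text
time_s: 4.2
tcp_pos: [0.5142, -0.3286, 0.0247]
ee_rot: [[-0.964, -0.264, -0.001], [-0.264, 0.964, 0.009], [-0.002, 0.009, -1.0]]
wrist_force: [2.0, 3.2, 4.4]
gripper_width: 0.008
```

```bash
python3 - <<'E'
from station import optics
import cv2,numpy as np
c=optics.capture("scene")["frame"][...,::-1]
cv2.imwrite("pics/f2.png",cv2.resize(c[120:190,150:220],(600,600),interpolation=2))
E
```

```text
(no output)
```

View pics/f2.png

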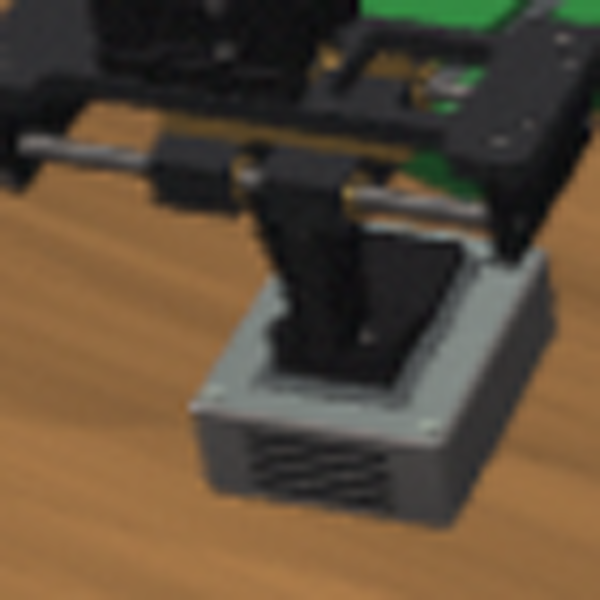

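Call:
servo_tool(deltas=[{"slide": [0,0,0.12],"spin": 0},{"slide": [0,0,0.12],"spin": 0}])

```text
time_s: 4.45
tcp_pos: [0.5161, -0.3284, 0.0196]
ee_rot: [[-0.964, -0.265, 0.003], [-0.265, 0.964, 0.008], [-0.005, 0.007, -1.0]]
wrist_force: [0.9, 2.1, 2.7]
gripper_width: 0.005
```

Call:
servo_tool(deltas=[{"slide": [0,0,0.12],"spin": 0},{"slide": [0,0,0.12],"spin": 0}])

```text
time_s: 4.65
tcp_pos: [0.5171, -0.3284, 0.0137]
ee_rot: [[-0.964, -0.266, 0.005], [-0.266, 0.964, 0.007], [-0.007, 0.006, -1.0]]
wrist_force: [0.7, 2.1, 7.2]
gripper_width: 0.001
```

Call:
servo_tool(deltas=[{"slide": [0.1,0,0.12],"spin": 0}])

```text
time_s: 4.75
tcp_pos: [0.5174, -0.3288, 0.0132]
ee_rot: [[-0.964, -0.267, 0.01], [-0.267, 0.964, 0.006], [-0.011, 0.003, -1.0]]
wrist_force: [2.4, 14.6, 25.7]
gripper_width: 0.006
```

Call:
servo_tool(deltas=[{"slide": [0,0,0.12],"spin": 0}])

```text
time_s: 4.85
tcp_pos: [0.5175, -0.3286, 0.0132]
ee_rot: [[-0.963, -0.268, 0.009], [-0.268, 0.963, 0.006], [-0.01, 0.003, -1.0]]
wrist_force: [-6.8, 6.5, 23.2]
gripper_width: 0.008
```

```bash
python3 - <<'E'
from station import optics
import cv2,numpy as np
c=optics.capture("scene")["frame"][...,::-1]
cv2.imwrite("pics/f3.png",cv2.resize(c[120:190,150:220],(600,600),interpolation=2))
E
```

```text
(no output)
```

View pics/f3.png

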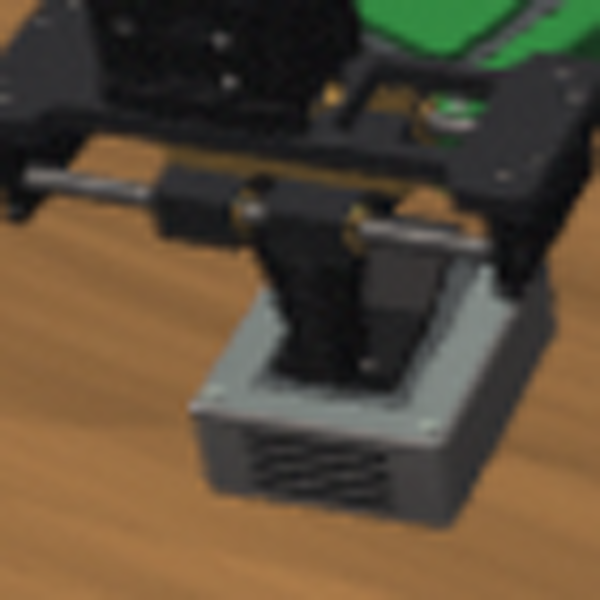

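Hard stop reached at 25 N with the near half now raised. I retract and check.

Call:
servo_tool(deltas=[{"slide": [0,0,-0.3],"spin": 0},{"slide": [0,0,-0.6],"spin": 0},{"slide": [0,0,-1],"spin": 0},{"slide": [0,0,-1],"spin": 0},{"slide": [0,0.6,-0.6],"spin": 0},{"slide": [0,0.9,0],"spin": 0.4},{"slide": [0,0.9,0],"spin": 0.5},{"slide": [0,0.9,0],"spin": 0.5},{"slide": [0,0.9,0],"spin": 0.5},{"slide": [0,0.9,0],"spin": 0}])

```text
time_s: 5.9
tcp_pos: [0.4855, -0.2037, 0.0964]
ee_rot: [[-1.0, 0.016, -0.015], [0.015, 1.0, 0.01], [0.015, 0.009, -1.0]]
wrist_force: [-0.4, 0.8, 0.3]
gripper_width: 0.004
```

```bash
python3 g.py .5455 .114 .08 0;  python3 - <<'E'
from station import optics
import cv2,numpy as np
c=optics.capture("scene")["frame"][...,::-1];t=optics.capture("top")["frame"][...,::-1]
cv2.imwrite("pics/f4.png",np.hstack([cv2.resize(c[130:190,160:220],(400,400),interpolation=2),cv2.resize(t[235:295,365:425],(400,400),interpolation=2)]))
E
```

```text
t 5.9 tcp [ 0.4855 -0.2037  0.0964] F [-0.4  0.8  0.3] w 0.004 tilt [-0.015   0.0096] units [-2.21 12.74  0.74] toolyaw -0.9 spin -0.11
```

View pics/f4.png

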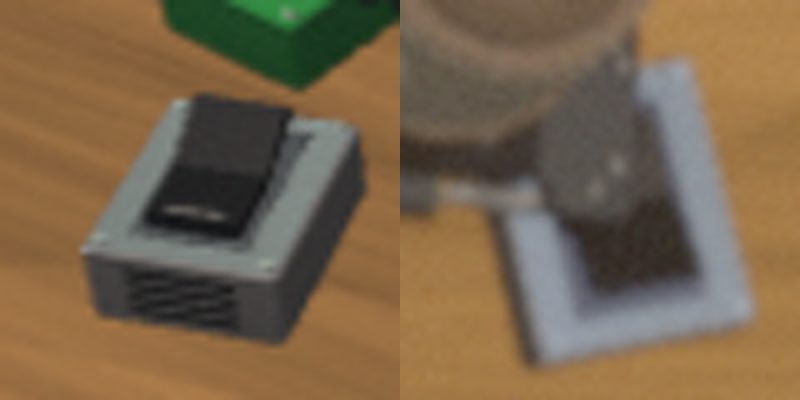

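The extractor is on: far half level, near half raised, box not moved. Next, the compressor.

Call:
servo_tool(deltas=[{"slide": [-0.18,0.95,0],"spin": 0},{"slide": [-0.18,0.95,0],"spin": 0},{"slide": [-0.18,0.95,0],"spin": 0},{"slide": [-0.18,0.95,0],"spin": 0},{"slide": [-0.18,0.95,0],"spin": 0},{"slide": [-0.18,0.95,0],"spin": 0},{"slide": [-0.18,0.95,0],"spin": 0},{"slide": [-0.18,0.95,0],"spin": 0},{"slide": [-0.18,0.95,0],"spin": 0},{"slide": [-0.18,0.95,0],"spin": 0}])

```text
time_s: 7.0
tcp_pos: [0.5305, 0.0309, 0.0901]
ee_rot: [[-0.999, 0.022, -0.033], [0.021, 1.0, 0.004], [0.033, 0.003, -0.999]]
wrist_force: [0.1, -0.4, 0.7]
gripper_width: 0.004
```

```bash
python3 g.py .5455 .114 .08 0
```

```text
t 7.0 tcp [0.5305 0.0309 0.0901] F [ 0.1 -0.4  0.7] w 0.004 tilt [-0.0326  0.0038] units [-0.54  3.33  0.4 ] toolyaw -1.2 spin -0.15
```

Call:
servo_tool(deltas=[{"slide": [-0.15,0.9,0],"spin": 0},{"slide": [-0.15,0.9,0],"spin": 0},{"slide": [-0.15,0.9,0],"spin": 0},{"slide": [-0.05,0.4,0.2],"spin": 0},{"slide": [0,0,0.4],"spin": 0},{"slide": [0,0,0.4],"spin": 0},{"slide": [0,0,0],"spin": 0}])

```text
time_s: 7.7
tcp_pos: [0.5428, 0.1057, 0.0576]
ee_rot: [[-0.999, 0.023, -0.043], [0.024, 1.0, -0.002], [0.043, -0.003, -0.999]]
wrist_force: [0.7, 0.7, -0.2]
gripper_width: 0.006
```

```bash
python3 g.py .5445 .114 .03 0;  python3 - <<'E'
from station import optics
import cv2,numpy as np
c=optics.capture("scene")["frame"][...,::-1];t=optics.capture("top")["frame"][...,::-1]
cv2.imwrite("pics/g1.png",np.hstack([cv2.resize(c[190:280,275:365],(400,400),interpolation=2),cv2.resize(t[175:255,195:275],(400,400),interpolation=2)]))
E
```

```text
t 7.7 tcp [0.5428 0.1057 0.0576] F [ 0.7  0.7 -0.2] w 0.006 tilt [-0.0427 -0.0023] units [-0.11  0.34  1.1 ] toolyaw -1.3 spin -0.17
```

View pics/g1.png

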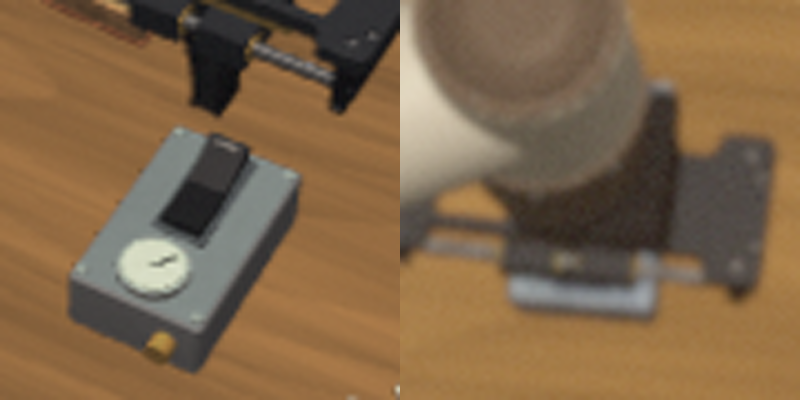

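Run:
```python
from h import *
from station import sense
s=sense();P=s["tcp_pos"];R=s["ee_rot"];print(P)
for k in(-.02,-.028,-.0345):
  for i in(-.0095,.0095):
    print(k,(proj("scene",[P+R@[i,j,k] for j in(-.015,0,.015)])-[275,190])*4.444)
print((proj("scene",[.545,.1143,.056])-[275,190])*4.444)
```

```text
[0.54389871 0.10614323 0.05904772]
-0.02 [[181.36513828 112.31916343]
 [205.77275198 122.68315719]
 [230.42358983 133.15043465]]
-0.02 [[197.95304737  90.10838957]
 [222.21984558 100.2688616 ]
 [246.72624878 110.52966381]]
-0.028 [[181.82816979 102.44231962]
 [206.36302105 112.81013757]
 [231.1436226  123.28180995]]
-0.028 [[198.49556746  80.20942905]
 [222.8881162   90.37254856]
 [247.52273959 100.63653697]]
-0.0345 [[182.20786835  94.3429975 ]
 [206.84708044 104.71357902]
 [231.73412438 115.18847958]]
-0.0345 [[198.94041159  72.0926531 ]
 [223.43609557  82.257577  ]
 [248.17588898  92.52380814]]
[[224.56918338 146.13868116]]
```

Call:
servo_tool(deltas=[{"slide": [-0.05,0.2,0.2],"spin": 0},{"slide": [0,0.15,0.3],"spin": 0},{"slide": [0,0,0.3],"spin": 0},{"slide": [0,0,0.2],"spin": 0},{"slide": [0,0,0],"spin": 0}])

```text
time_s: 8.3
tcp_pos: [0.5449, 0.1147, 0.0328]
ee_rot: [[-0.999, 0.024, -0.038], [0.025, 1.0, -0.001], [0.038, -0.002, -0.999]]
wrist_force: [-0.1, 0.5, -0.6]
gripper_width: 0.006
```

```bash
python3 g.py .5445 .114 .025 0;  python3 - <<'E'
from station import optics
import cv2,numpy as np
c=optics.capture("scene")["frame"][...,::-1]
cv2.imwrite("pics/g2.png",cv2.resize(c[190:280,275:365],(600,600),interpolation=2))
E
```

```text
t 8.3 tcp [0.5449 0.1147 0.0328] F [-0.1  0.5 -0.6] w 0.006 tilt [-0.0383 -0.0007] units [ 0.   -0.03  0.31] toolyaw -1.4 spin -0.18
```

View pics/g2.png

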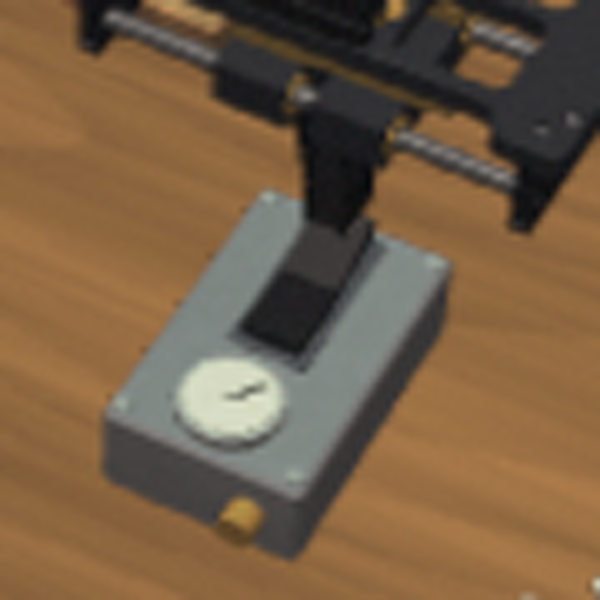

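Call:
servo_tool(deltas=[{"slide": [0,0,0.15],"spin": 0},{"slide": [0,0,0.15],"spin": 0},{"slide": [0,0,0.12],"spin": 0}])

```text
time_s: 8.65
tcp_pos: [0.545, 0.1149, 0.023]
ee_rot: [[-0.999, 0.024, -0.037], [0.024, 1.0, -0.0], [0.037, -0.001, -0.999]]
wrist_force: [-3.2, 0.8, 5.7]
gripper_width: 0.006
```

Call:
servo_tool(deltas=[{"slide": [0,0,0.12],"spin": 0},{"slide": [0,0,0.12],"spin": 0}])

```text
time_s: 8.85
tcp_pos: [0.5439, 0.1147, 0.0175]
ee_rot: [[-0.999, 0.024, -0.038], [0.024, 1.0, -0.001], [0.038, -0.002, -0.999]]
wrist_force: [-1.9, 0.4, 4.6]
gripper_width: 0.005
```

Call:
servo_tool(deltas=[{"slide": [0,0,0.12],"spin": 0},{"slide": [0,0,0.1],"spin": 0}])

```text
time_s: 9.05
tcp_pos: [0.5434, 0.1146, 0.0137]
ee_rot: [[-0.999, 0.023, -0.039], [0.023, 1.0, -0.002], [0.039, -0.003, -0.999]]
wrist_force: [-8.4, 1.1, 24.7]
gripper_width: 0.004
```

Call:
servo_tool(deltas=[{"slide": [0,0,0.1],"spin": 0}])

```text
time_s: 9.15
tcp_pos: [0.5434, 0.1146, 0.0137]
ee_rot: [[-0.999, 0.021, -0.039], [0.021, 1.0, -0.002], [0.039, -0.003, -0.999]]
wrist_force: [-8.8, 0.7, 23.0]
gripper_width: 0.0
```

Stop reached at 24 N, at the same height as the first. Retract and check.

Call:
servo_tool(deltas=[{"slide": [0,0,-0.3],"spin": 0},{"slide": [0,0,-0.6],"spin": 0},{"slide": [0,0,-1],"spin": 0},{"slide": [0,0,-1],"spin": 0},{"slide": [-0.2,-0.6,-0.4],"spin": 0},{"slide": [-0.3,-0.9,0],"spin": 0},{"slide": [-0.3,-0.9,0],"spin": 0},{"slide": [-0.3,-0.9,0],"spin": 0},{"slide": [-0.3,-0.9,0],"spin": 0}])

```text
time_s: 10.05
tcp_pos: [0.5836, 0.006, 0.0955]
ee_rot: [[-0.999, 0.017, -0.032], [0.017, 1.0, -0.0], [0.032, -0.001, -0.999]]
wrist_force: [0.4, 0.8, -0.2]
gripper_width: 0.008
```

```bash
python3 g.py .6264 -.1199 .08 0;  python3 - <<'E'
from station import optics
import cv2,numpy as np
c=optics.capture("scene")["frame"][...,::-1];t=optics.capture("top")["frame"][...,::-1]
cv2.imwrite("pics/g3.png",np.hstack([cv2.resize(c[205:280,280:355],(400,400),interpolation=2),cv2.resize(t[180:250,200:270],(400,400),interpolation=2)]))
E
```

```text
t 10.05 tcp [0.5836 0.006  0.0955] F [ 0.4  0.8 -0.2] w 0.008 tilt [-0.0318 -0.0001] units [-1.82 -5.01  0.56] toolyaw -1.0 spin -0.12
```

View pics/g3.png

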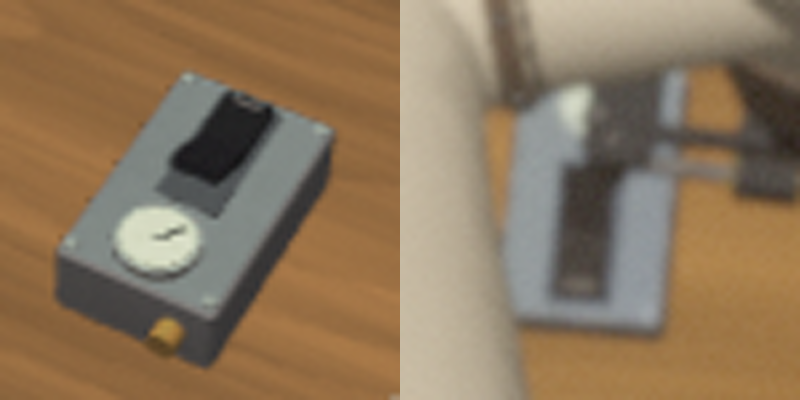

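The compressor is on: near half down, far half raised, box in place. Now the trap.

Call:
servo_tool(deltas=[{"slide": [-0.3,-0.85,0],"spin": 0},{"slide": [-0.3,-0.85,0],"spin": 0},{"slide": [-0.3,-0.85,0],"spin": 0},{"slide": [-0.3,-0.85,0],"spin": 0},{"slide": [-0.3,-0.85,0],"spin": 0},{"slide": [-0.2,-0.6,0],"spin": 0},{"slide": [0,0,0.3],"spin": 0},{"slide": [0,0,0],"spin": 0}])

```text
time_s: 10.95
tcp_pos: [0.623, -0.123, 0.0793]
ee_rot: [[-0.999, 0.023, -0.038], [0.023, 1.0, 0.001], [0.038, 0.0, -0.999]]
wrist_force: [0.2, 1.0, -0.4]
gripper_width: 0.008
```

```bash
python3 g.py .6255 -.1199 .04 0;  python3 - <<'E'
from station import optics
import cv2,numpy as np
c=optics.capture("scene")["frame"][...,::-1];t=optics.capture("top")["frame"][...,::-1]
cv2.imwrite("pics/k1.png",np.hstack([cv2.resize(c[175:255,187:267],(400,400),interpolation=2),cv2.resize(t[175:255,280:360],(400,400),interpolation=2)]))
E
```

```text
t 10.95 tcp [ 0.623  -0.123   0.0793] F [ 0.2  1.  -0.4] w 0.008 tilt [-0.0376  0.0013] units [-0.16  0.13  1.57] toolyaw -1.3 spin -0.16
```

View pics/k1.png

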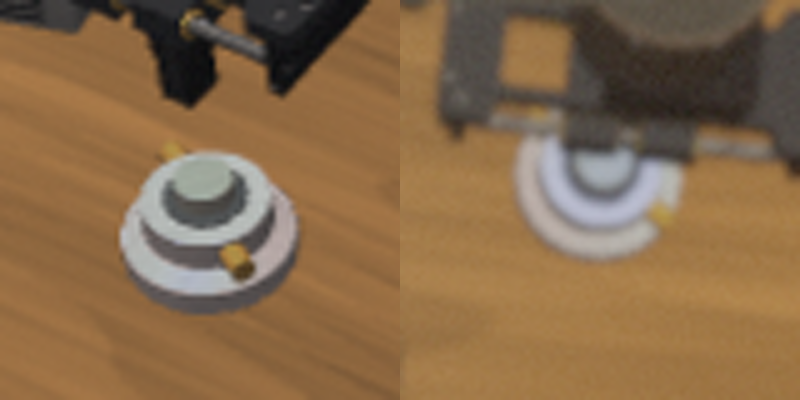

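Call:
servo_tool(deltas=[{"slide": [-0.05,0.06,0.4],"spin": 0},{"slide": [-0.05,0.05,0.4],"spin": 0},{"slide": [0,0,0.4],"spin": 0},{"slide": [0,0,0.4],"spin": 0},{"slide": [0,0,0.15],"spin": 0},{"slide": [0,0,0],"spin": 0}])

```text
time_s: 11.65
tcp_pos: [0.6243, -0.1167, 0.0327]
ee_rot: [[-0.999, 0.018, -0.036], [0.018, 1.0, 0.001], [0.036, 0.0, -0.999]]
wrist_force: [0.5, 0.1, 0.2]
gripper_width: 0.007
```

```bash
python3 g.py .6255 -.1199 .02 0;  python3 - <<'E'
from station import optics
import cv2,numpy as np
c=optics.capture("scene")["frame"][...,::-1];t=optics.capture("top")["frame"][...,::-1]
cv2.imwrite("pics/k2.png",np.hstack([cv2.resize(c[175:255,187:267],(400,400),interpolation=2),cv2.resize(t[175:255,280:360],(400,400),interpolation=2)]))
E
```

```text
t 11.65 tcp [ 0.6243 -0.1167  0.0327] F [0.5 0.1 0.2] w 0.007 tilt [-0.0364  0.0008] units [-0.07 -0.13  0.51] toolyaw -1.0 spin -0.13
```

View pics/k2.png

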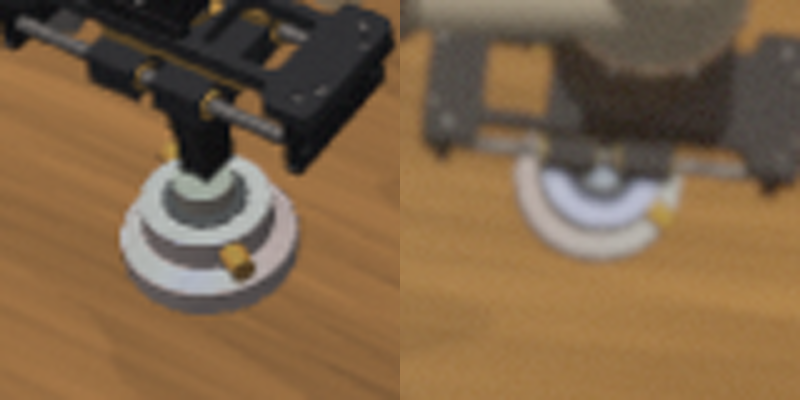

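Call:
servo_tool(deltas=[{"slide": [-0.05,-0.12,0.1],"spin": 0},{"slide": [0,0,0.15],"spin": 0},{"slide": [0,0,0.15],"spin": 0},{"slide": [0,0,0.1],"spin": 0}])

```text
time_s: 12.15
tcp_pos: [0.6271, -0.1205, 0.0219]
ee_rot: [[-0.999, 0.018, -0.031], [0.018, 1.0, 0.001], [0.031, 0.0, -1.0]]
wrist_force: [0.1, 0.0, -0.3]
gripper_width: 0.006
```

Call:
servo_tool(deltas=[{"slide": [0,0,0.12],"spin": 0},{"slide": [0,0,0.12],"spin": 0}])

```text
time_s: 12.35
tcp_pos: [0.6272, -0.1205, 0.0162]
ee_rot: [[-0.999, 0.018, -0.03], [0.018, 1.0, 0.0], [0.03, -0.0, -1.0]]
wrist_force: [-1.4, 1.1, 4.5]
gripper_width: 0.004
```

Call:
servo_tool(deltas=[{"slide": [0,0,0.14],"spin": 0}])

```text
time_s: 12.45
tcp_pos: [0.6273, -0.1206, 0.0132]
ee_rot: [[-0.999, 0.017, -0.03], [0.017, 1.0, 0.0], [0.03, -0.0, -1.0]]
wrist_force: [-2.0, 1.1, 5.2]
gripper_width: 0.005
```

Call:
servo_tool(deltas=[{"slide": [0,0,0.12],"spin": 0}])

```text
time_s: 12.55
tcp_pos: [0.6274, -0.1206, 0.0117]
ee_rot: [[-0.999, 0.016, -0.03], [0.016, 1.0, -0.001], [0.03, -0.001, -1.0]]
wrist_force: [-6.3, 3.4, 19.0]
gripper_width: 0.006
```

Call:
servo_tool(deltas=[{"slide": [0,0,0.1],"spin": 0}])

```text
time_s: 12.65
tcp_pos: [0.6274, -0.1207, 0.0117]
ee_rot: [[-0.999, 0.015, -0.03], [0.015, 1.0, -0.001], [0.03, -0.002, -1.0]]
wrist_force: [-6.0, 2.9, 17.3]
gripper_width: 0.007
```

Run:
```python
from station import optics,sense
import cv2,numpy as np
c=optics.capture("scene")["frame"][...,::-1]
for i in range(3):
    optics.capture("top");s=sense();print(s["time_s"],s["tcp_pos"].round(4),s["wrist_force"].round(1))
cv2.imwrite("pics/k3.png",np.hstack([cv2.resize(c[175:255,187:267],(400,400),interpolation=2),cv2.resize(c[130:190,160:220],(400,400),interpolation=2)]))
cv2.imwrite("pics/k4.png",cv2.resize(c,(800,600),interpolation=2))
```

```text
12.75 [ 0.6274 -0.1207  0.0118] [-5.   2.3 13.2]
12.8 [ 0.6274 -0.1206  0.0118] [-5.2  1.6 13.7]
12.85 [ 0.6274 -0.1206  0.0118] [-5.6  1.6 14.7]
```

View pics/k3.png

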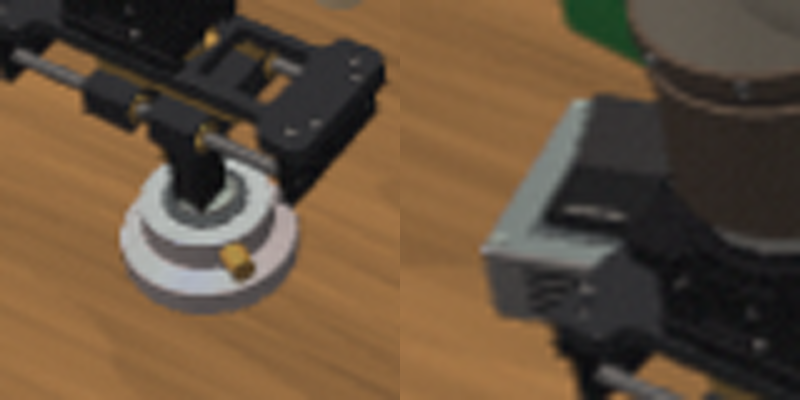

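View pics/k4.png

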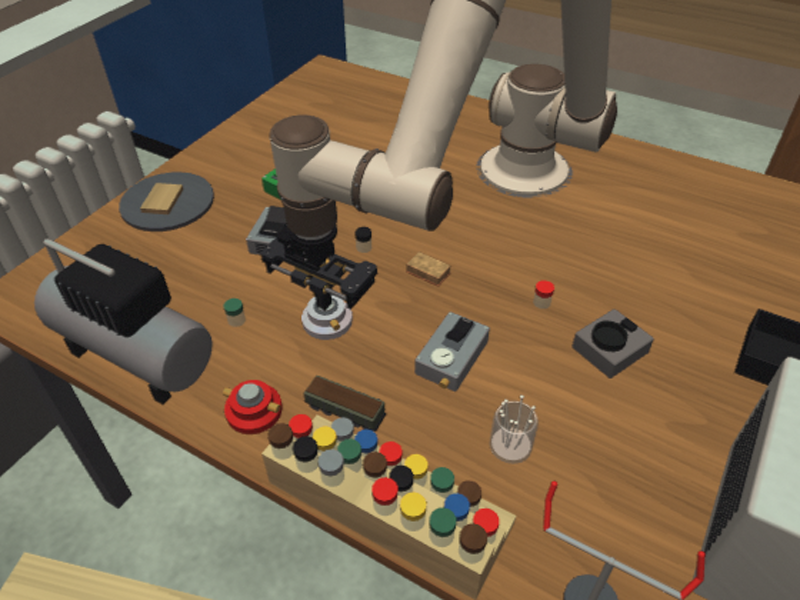

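The button is fully down under the fingertips at a steady 14 N. Both rockers are over and nothing else has moved, so I hand in.

Run:
```python
from station import r,sense
print(r.finish_job()); s=sense();print(s["time_s"],s["tcp_pos"],s["wrist_force"])
```

```text
the job is handed in; nothing more can be done
None
the job is handed in; nothing more can be done
```

The bench is ready: I switched on the extractor, then the compressor, and handed in at about 13 s with the fingertips still holding the water trap's button down.

- **Extractor:** I pressed the far end of the wide rocker on the grey unit to its stop at about 25 N. The picture afterwards showed the far half level, the near half raised and the box in place. At the end the arm hid part of this unit, but what could be seen was unchanged.
- **Compressor:** I pressed the near end of the narrow rocker to its stop at about 24 N. The picture showed the near half down, the far half raised and the box in place.
- **Water trap:** The button on the aluminium trap was fully down, with the reported height matching its stop. The push stayed at 13–15 N while I watched.
- **Everything else:** In the last picture the trap stood where it was at the start, and I saw no sign that anything else in view had moved.

**One disagreement:** the reported TCP sat about 30–35 mm below where the cameras and the contacts put the real fingertips. I therefore went down in small steps and judged each press by force. I have not found the cause. The tool also drifted to about 2° of tilt, which did not affect the presses.

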